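# Lock the gauge box and take out its key

## Robot

A 6-joint arm with a two-finger parallel gripper is mounted at the origin on a cart in front of the work surface, level with it; the furniture and walls round the work are solid. World frame = base frame: x ahead of the robot, y to its left, z up, the work surface at z = 0. Lengths are in m, angles in rad, forces in N, time in s.
With the tool pointing down it reaches from about 0.35 to 0.775 m from the base axis. Payload 7.3 kg.
Tool frame: the origin (TCP) lies on the centre line of the jaws, within the pads' length; the fingertips stand tip_reach ahead of it and the grasp point (between the pads) lies 6 mm ahead of it (tip_reach is the distance from the TCP to the fingertips, in m); x points along the fingers, y is the direction in which the jaws open and shut, and the axes are right-handed (so a half turn about x gives the same grasp; the last joint's range is limited). The gripper opens to 92 mm and grips with 3 to 60 N. Pads are 19 mm wide; open, the fingers measure 130 mm over their backs; the gripper's body (75 mm by 190 mm) begins 47 mm behind the grasp point.
Start: joints at [-1.328, 0.342, 1.524, -0, 1.275, -0.146], TCP at [0.199, -0.486, 0.252] pointing down, gripper open.
Joint ranges: [-2.53, 2.53], [-0.77, 2.02], [0.04, 2.7], [-1, 4.14], [0.28, 2.66], [-3.11, 3.11]. Speed limits (rad/s): [2.57, 2.57, 3.14, 3.14, 3.14, 3.14].

## Interface

Orientations are given as [roll, pitch, yaw] about the fixed x, y, z axes, in that order (R = Rz(yaw) Ry(pitch) Rx(roll)).
In Python, from cell import observe, read_camera, get_calibration, hand_in, tip_reach gives the robot as it stands. The module is installed in compiled form; this text tells all that it offers.
- The arm moves only by the shell command python3 -m crank 'ROWS' [FORCE]. ROWS is JSON, a list of rows, each an object of numbers: "fingers": the opening, from -1 (shut) to 1 (fully open); "tx", "ty", "tz": the shift along the tool's x, y, z in units of 40 mm (1.0 is 40 mm); "roll": the turn about the tool's x in units of 10 degrees (1.0 is 10 degrees). In form: [{"fingers": .., "tx": .., "ty": .., "tz": .., "roll": ..}, ...]. A call has exactly 8 rows; each row is the pose to reach, as a shift and turn from the pose commanded when the call began, along the tool's axes at that moment; what a row does not reach only later rows make up. A row lasts 1/8 s, in which the tool goes at most 62.5 mm and 10.7 degrees, less where a joint would pass 70% of its speed; a pose out of reach is approached as far as the arm can. A call with a gripper value outside its range is refused whole. The fingers move at their own pace and stop on an object; FORCE is the grip in N (left out, the last holds). Time passes only in rows, so rows that repeat a pose let the fingers close, or fill a call up. It gives the time, the measured TCP pose, the force and the opening at its end, in the units of the state.
- observe(): the state, without advancing time (a new reading comes with each control period).
- read_camera(name): name is "scene" or "top" or "wrist"; returns (picture, depth): 420x560x3 uint8, red, green, blue; 420x560 float32, m along the optical axis (not along the pixel's ray), 0 where there is no reading.
- get_calibration(name): a dict with "vertical_fov" (degrees; the focal length in pixels is half the picture's height over the tangent of half this angle, whatever the lens; pixels are square), "cx", "cy" (the principal point, pixels), "pose" (4x4, takes a point from camera to world coordinates); the wrist camera has in their place "T_tool_cam" (4x4, takes a point from camera to tool coordinates, whose origin is the TCP and whose axes are the tool frame's). Camera axes: x right, y down, z forward; pixel columns grow to the right and rows downward; lengths in m; the calibration is good to about 2 mm. A picture is of the moment at which its call begins: read the wrist's pose just before it. get_calibration takes no time and is no camera call.
- hand_in(): hands the job in, once; it reports no verdict.
The state is a dict: "time": time; "qpos": joint angles; "qvel": joint speeds; "joint_efforts": joint torques, N m; "tool_pos": TCP position; "tool_rot": TCP orientation; "contact_force": force on the tool from outside, world axes, zero at the start; "torque": the same for the moment, N m; "opening": finger opening in m.
Only numpy, scipy, OpenCV 4.12 (cv2) and the standard library are available. Lean on these libraries where they do the work, as an engineer would, in place of code of your own. Each camera call takes 0.05 s, during which the arm holds its last target. There are 200 camera calls.

## Task

The steel gauge box is shut but not yet locked, and its key stands in the lock. Turn the key anticlockwise (seen from above) until the bolt is fully shot into its keeper, then turn it back clockwise, past where it stood, to the only position where it will come out: feel for that place with a gentle pull, and never force the key, turning or pulling. Draw it out, leave the bolt shot, and put the key into the small open-fronted bin; leave everything else as it is.

Things in the scene. Friction and masses are not known exactly. Their poses are not given: they have to be found in the camera images.
- lock: fixed steel gauge box, 120 mm along its x, y -62 to +74 mm, 45 mm high; on its lid a dark lock case (74 x 72 mm, top 70 mm above the worktop), beside it at y 44 to 62 mm a steel keeper (top 63 mm). Origin on the worktop under the lock's vertical axis; z up, +y towards the keeper.
- keyway (a point): point on the lock's vertical axis at the top of the case, 70 mm above the worktop; axes as the lock's. Round it lies a sprung steel collar, 50 mm across, top at 76.5 mm, with a slot that lets the key's bit through at one angle only (+-0.05 rad). Pulled elsewhere, the key rises 2 mm freely, then lifts the collar against its spring, 4 N per mm. Over 25 N between key and lock is forcing it.
- key: loose steel key, 73 mm long, 60 g, upright in the lock. Origin at its foot (56 mm above the worktop at the start), z up along the key, x along its width; at the start its axes lie along the lock's. Foot to 12 mm: flat bit, 28 mm wide (x), 4 mm thick (y), under the collar; then a round 5 mm shank. Where it comes out it slides straight up and is clear of the collar after a 22 mm lift.
- key_bow (a point): centre of the key's bow, where to grip it: flat, 28 mm wide along the key's x, 8 mm thick along y, from 41 to 73 mm above the key's foot; this point is 57 mm above the foot. Axes as the key's.
- plug (a joint): angle of the lock's plug, turned by the key (0.05 rad play either way), rad: 0 at the start, anticlockwise from above positive, friction 0.02 N m. The bolt is fully shot at about +0.59, and stops the plug there; turning back leaves it shot; the other stop is at -0.95. The key comes out at one place only, between -0.85 and -0.20, which differs from lock to lock and must be felt for.
- bolt (a joint): travel of the bolt towards the keeper, m: 0 drawn in, 0.014 fully shot; it stays where it is left (friction 1 N).
- bin: small open-fronted plastic stacking bin, 130 mm along its x, 100 mm along y (inside y -50 to +45 mm), floor 2 mm, walls 3 mm thick and 60 mm high, 26 mm at the low front (-x). Origin at the centre of its underside, z up. It is loose (0.6 kg) and must stay where it stands.
- spanner: open-ended spanner, 137 mm long, lying on the worktop; bystander. Origin at its underside.
- tin: round tin with lid, 69 mm across, 28 mm high; bystander. Origin at its underside.
- tape: roll of tape lying flat, 92 mm across, 19 mm high; bystander. Origin at its underside.
- cup_a: turned aluminium cup, 36 mm across, 43 mm high; bystander. Origin at its underside.
Not all that is in view belongs to the job. Of the things shaped like the key, the steel one is meant.

How it is judged:
By the outcome, as a careful person would: the job done as asked, in the order asked, and still so for the second after the job is handed in, with the robot touching nothing.
It also fails if it takes over 72 s, if anything falls off the work surface, if the arm or the gripper's body presses on something with over 40 N, if the wrist force passes 120 N, or if a joint passes its speed limit or range.

## Working session

There is one attempt and no reset: what is moved stays moved. The work goes in short steps, Python scripts to look and compute and a shell command to move; the robot and the scene stay as the last step left them, time stands still between calls to the robot, and variables do not carry over. Pictures are saved under pics/ and viewed, about 8 in all and at most 12, crops included, and the job is handed in when it is done.

```bash
mkdir -p pics
cat > h.py <<'E'
import numpy as np, cv2
from cell import *
def shot(n,f):
    s=observe(); im,d=read_camera(n); cv2.imwrite('pics/'+f+'.png',cv2.cvtColor(im,cv2.COLOR_RGB2BGR)); np.savez('pics/'+f,im=im,d=d,p=s['tool_pos'],r=s['tool_rot']); return im,d
def T(n,z=None):
    c=get_calibration(n)
    if n!='wrist': return c,np.array(c['pose'])
    from scipy.spatial.transform import Rotation as R
    M=np.eye(4); M[:3,:3]=R.from_euler('xyz',z['r']).as_matrix(); M[:3,3]=z['p']
    return c,M@np.array(c['T_tool_cam'])
def cloud(n,f):
    z=np.load('pics/'+f+'.npz'); c,M=T(n,z); d=z['d']; fl=210/np.tan(np.radians(c['vertical_fov'])/2)
    v,u=np.mgrid[0:420,0:560]; P=np.stack([(u-c['cx'])*d/fl,(v-c['cy'])*d/fl,d,np.ones_like(d)],-1)@M.T
    P=P[...,:3]; P[d==0]=np.nan; return P
E
python3 - <<'E'
from h import *
s=observe(); print({k:np.round(v,3) for k,v in s.items()},tip_reach)
for n in ('scene','top','wrist'): shot(n,n+'0'); print(get_calibration(n))
a=cv2.imread('pics/top0.png'); b=cv2.imread('pics/scene0.png')
E
```

```text
{'time': np.float64(0.0), 'qpos': array([-1.328,  0.343,  1.525, -0.   ,  1.275, -0.146]), 'qvel': array([-0.   ,  0.   , -0.001, -0.001,  0.001, -0.   ]), 'joint_efforts': array([ -0.   , -43.124, -24.422,   0.072,   0.056,  -0.   ]), 'tool_pos': array([ 0.199, -0.485,  0.251]), 'tool_rot': array([-1.71 ,  1.569,  1.821]), 'contact_force': array([ 0.661, -0.216,  0.158]), 'torque': array([-0.005, -0.072,  0.007]), 'opening': np.float64(0.092)} 0.025
{'vertical_fov': 42.68147533118456, 'cx': 279.6679743726892, 'cy': 207.9072593917283, 'pose': array([[-0.68728879, -0.39746151,  0.60799545, -0.00362656],
       [-0.72602895,  0.34970803, -0.59210325,  0.68175869],
       [ 0.02271736, -0.84836822, -0.52891897,  0.59414025],
       [ 0.        ,  0.        ,  0.        ,  1.        ]])}
{'vertical_fov': 46.5171839552488, 'cx': 283.1889128579556, 'cy': 213.57705816725914, 'pose': array([[-0.02233471, -0.99656194,  0.07978381,  0.47567752],
       [-0.99964064,  0.02107771, -0.0165628 ,  0.12752123],
       [ 0.0148242 , -0.08012506, -0.99667458,  1.15585507],
       [ 0.        ,  0.        ,  0.        ,  1.        ]])}
{'vertical_fov': 66.82887866265406, 'cx': 280.9154418409732, 'cy': 210.1995509829076, 'T_tool_cam': array([[-4.02126572e-04, -2.90295465e-01,  9.56936979e-01,
        -1.32798354e-01],
       [ 9.99999916e-01, -3.58730124e-05,  4.09340191e-04,
         4.30201812e-04],
       [-8.45013890e-05,  9.56937062e-01,  2.90295455e-01,
        -7.92476864e-02],
       [ 0.00000000e+00,  0.00000000e+00,  0.00000000e+00,
         1.00000000e+00]])}
```

View pics/top0.png

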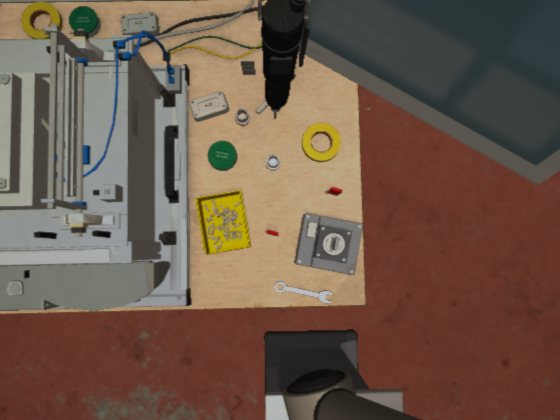

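View pics/scene0.png

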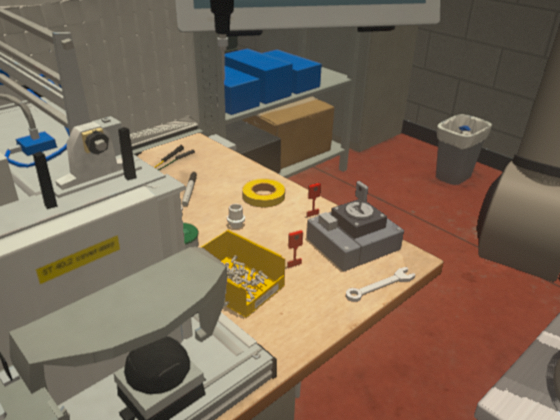

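Top view: lock about (333,243), keeper at (311,229), bin at (225,223), red decoy keys at (272,233) and (335,190), spanner (305,292). Scene view: the steel key stands in the collar at (361,195), red decoys stand on the worktop, and the bin's low front is still to be identified.

Run:
```python
from h import *
P=cloud('top','top0'); im=np.load('pics/top0.npz')['im']
for u,v in [(334,243),(272,233),(335,190),(340,230),(311,229),(225,223),(300,150),(305,215),(362,220),(295,266),(355,272)]: print(u,v,P[v,u].round(3))
S=cloud('scene','scene0'); 
for u,v in [(361,187),(358,205),(295,237),(314,188)]: print('s',u,v,S[v,u].round(3))
# lock case / key points
for n,Q in (('top',P),('scene',S)):
    m=(Q[...,2]>.095)&(Q[...,2]<.15)&(abs(Q[...,0]-P[243,334,0])<.06)&(abs(Q[...,1]-P[243,334,1])<.06)
    q=Q[m]; print(n,len(q)); 
    if len(q): print(q.mean(0),q.min(0),q.max(0))
    for lo,hi in((.040,.050),(.066,.0725)):
        m=(Q[...,2]>lo)&(Q[...,2]<hi)&(abs(Q[...,0]-P[243,334,0])<.1)&(abs(Q[...,1]-P[243,334,1])<.1)
        q=Q[m][:,:2]; 
        r=cv2.minAreaRect(q.astype(np.float32)*1000); print(lo,len(q),r)
# bin
for lo,hi in((.05,.065),(.018,.065)):
    m=(P[...,2]>lo)&(P[...,2]<hi)&(im[...,0]>120)&(im[...,2]<80)
    m[:,:185]=0;m[:,262:]=0;m[:185]=0
    q=P[m]; print('bin',len(q),cv2.minAreaRect(q[:,:2].astype(np.float32)*1000))
a=cv2.imread('pics/top0.png')
c=np.hstack([cv2.resize(a[185:285,275:375],(400,400),interpolation=3),cv2.resize(a[180:280,185:285],(400,400),interpolation=3)]); cv2.imwrite('pics/crop1.png',c)
```

```text
334 243 [0.494 0.004 0.117]
272 233 [0.52  0.135 0.069]
335 190 [ 0.613 -0.008  0.071]
340 230 [ 0.523 -0.016  0.07 ]
311 229 [0.527 0.048 0.065]
225 223 [0.549 0.246 0.003]
300 150 [0.72  0.065 0.001]
305 215 [0.56  0.059 0.044]
362 220 [ 0.549 -0.079 -0.   ]
295 266 [ 0.444  0.083 -0.005]
355 272 [ 0.426 -0.058 -0.003]
s 361 187 [0.49  0.002 0.126]
s 358 205 [ 0.493 -0.     0.087]
s 295 237 [0.519 0.134 0.065]
s 314 188 [ 0.611 -0.01   0.068]
top 67
[0.49327709 0.00068776 0.12280847] [ 0.48087481 -0.00595633  0.09535717] [0.50619735 0.00540071 0.13268355]
0.04 1842 ((494.692138671875, 5.438499450683594), (136.1103515625, 119.7632827758789), 77.96976470947266)
0.066 649 ((495.6987609863281, 10.447261810302734), (94.59024810791016, 73.83429718017578), 77.9898681640625)
scene 211
[0.48961207 0.00090652 0.11721432] [ 0.47712339 -0.00632728  0.09531346] [0.50648592 0.00604508 0.13306322]
0.04 1441 ((492.45025634765625, 4.124519348144531), (139.0622100830078, 122.75248718261719), 77.84913635253906)
0.066 362 ((494.1514587402344, 11.015010833740234), (101.5787124633789, 77.0997543334961), 77.89840698242188)
bin 290 ((549.094482421875, 245.5291290283203), (129.74002075195312, 106.30958557128906), 8.62489128112793)
bin 390 ((548.8197631835938, 245.51475524902344), (130.25277709960938, 106.33438110351562), 8.68874454498291)
```

View pics/crop1.png

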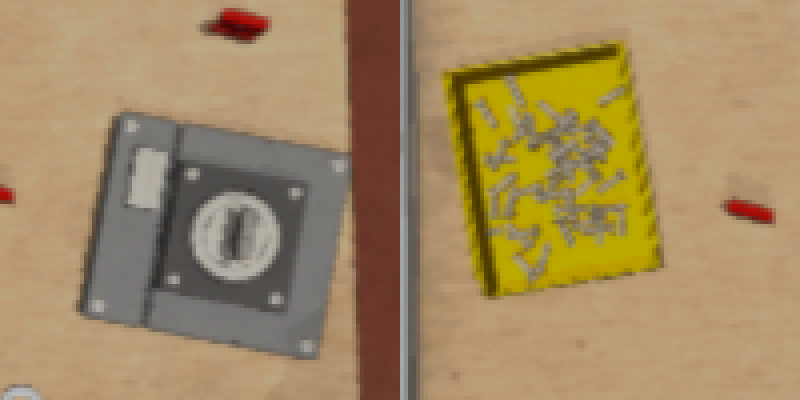

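Run:
```python
from h import *
from scipy.spatial.transform import Rotation as R
s=observe(); print(R.from_euler('xyz',s['tool_rot']).as_matrix().round(3))
a=np.radians(8.6); c=np.array([.549,.2455])
for n in('top','scene'):
    Q=cloud(n,n+'0'); d=Q[...,:2]-c; x=d@[np.cos(a),np.sin(a)]; y=d@[-np.sin(a),np.cos(a)]
    for nm,w,o in(('+x',x,y),('-x',-x,y),('+y',y,x),('-y',-y,x)):
        m=(w>.04)&(w<.075)&(abs(o)<.035)&(Q[...,2]>.01)&(Q[...,2]<.08)
        z=Q[...,2][m]; print(n,nm,m.sum(),np.histogram(z,[.01,.02,.024,.03,.04,.055,.065])[0], (np.median(w[m&(Q[...,2]>.05)]) if (m&(Q[...,2]>.05)).any() else ''))
    m=(abs(x)<.04)&(abs(y)<.03); print(np.nanpercentile(Q[...,2][m],[5,50,95]))
```

```text
[[-0.     0.379 -0.925]
 [ 0.001 -0.925 -0.379]
 [-1.    -0.001 -0.   ]]
top +x 135 [22 14 13 20 29 37] 0.06263468458062177
top -x 72 [41 11 20  0  0  0] 
top +y 181 [34  7 13 21 35 71] 0.0495333106770619
top -y 77 [ 0  0  0  0  5 72] 0.05048329791912449
[-0.00114797  0.00471734  0.0218832 ]
scene +x 304 [ 20  12  25  50 113  84] 0.06078696397679802
scene -x 359 [157 108  93   1   0   0] 
scene +y 119 [38 10 12 23 26 10] 0.04889029285459534
scene -y 815 [131  59  82 143 223 177] 0.049305483478146096
[0.00380825 0.01813234 0.02513676]
```

```bash
python3 -m crank '[{"fingers":1,"ty":-0.6,"tz":-0.8,"roll":0.4},{"fingers":1,"ty":-1.5,"tz":-2.0,"roll":1},{"fingers":0.5,"ty":-2.5,"tz":-3.4,"roll":1.7},{"fingers":0.3,"ty":-3.5,"tz":-4.8,"roll":2.4},{"fingers":0,"ty":-4.6,"tz":-6.2,"roll":3.0},{"fingers":0,"ty":-5.6,"tz":-7.6,"roll":3.43},{"fingers":0,"ty":-6.6,"tz":-9.0,"roll":3.43},{"fingers":0,"ty":-7.2,"tz":-9.8,"roll":3.43}]' 20
python3 - <<'E'
from h import *
s=observe(); print(s['tool_pos'],s['tool_rot'],s['opening'],s['qpos'])
E
```

```text
[ 0.19894958 -0.48554933  0.25120927] [-1.69180779  1.56963591  1.83857809] 0.09133635405777137 [-1.32802301e+00  3.42565307e-01  1.52478029e+00 -3.03309174e-05
  1.27540711e+00 -1.46011071e-01]invalid input at $[0]: expected keys fingers, tx, ty, tz, roll
```

```bash
python3 -m crank '[{"fingers":1,"tx":0,"ty":-0.6,"tz":-0.8,"roll":0.4},{"fingers":1,"tx":0,"ty":-1.5,"tz":-2.0,"roll":1},{"fingers":0.5,"tx":0,"ty":-2.5,"tz":-3.4,"roll":1.7},{"fingers":0.3,"tx":0,"ty":-3.5,"tz":-4.8,"roll":2.4},{"fingers":0,"tx":0,"ty":-4.6,"tz":-6.2,"roll":3.0},{"fingers":0,"tx":0,"ty":-5.6,"tz":-7.6,"roll":3.43},{"fingers":0,"tx":0,"ty":-6.6,"tz":-9.0,"roll":3.43},{"fingers":0,"tx":0,"ty":-7.2,"tz":-9.8,"roll":3.43}]' 20
python3 - <<'E'
from h import *
from scipy.spatial.transform import Rotation as R
s=observe(); print(s['tool_pos'],s['opening'],s['qpos']);print(R.from_euler('xyz',s['tool_rot']).as_matrix().round(3))
E
```

```text
time: 1.15
tool_pos: [0.4474, -0.0786, 0.2518]
tool_rot: [2.554, 1.57, -0.797]
contact_force: [1.2, -0.9, 0.3]
opening: 0.0461
[ 0.4473842  -0.07858457  0.2517655 ] 0.04612507785304528 [-3.42749046e-01  2.12055151e-01  1.70601300e+00 -2.10046349e-04
  1.22312010e+00  1.43799006e+00]
[[ 0.    -0.208 -0.978]
 [-0.    -0.978  0.208]
 [-1.     0.    -0.   ]]
```

```bash
python3 -m crank '[{"fingers":0,"tx":0,"ty":-0.7,"tz":-0.2,"roll":0},{"fingers":0,"tx":0.3,"ty":-1.5,"tz":-0.5,"roll":0},{"fingers":0,"tx":1,"ty":-1.94,"tz":-0.62,"roll":0},{"fingers":0,"tx":1.5,"ty":-1.94,"tz":-0.62,"roll":0},{"fingers":0,"tx":1.8,"ty":-1.94,"tz":-0.62,"roll":0},{"fingers":0,"tx":1.8,"ty":-1.94,"tz":-0.62,"roll":0},{"fingers":0,"tx":1.8,"ty":-1.94,"tz":-0.62,"roll":0},{"fingers":0,"tx":1.8,"ty":-1.94,"tz":-0.62,"roll":0}]' 20
python3 - <<'E'
from h import *
shot('wrist','w1'); z=np.load('pics/w1.npz'); print(z['p'])
Q=cloud('wrist','w1'); m=(Q[...,2]>.095)&(Q[...,2]<.15)&(abs(Q[...,0]-.493)<.05)&(abs(Q[...,1])<.05)
q=Q[m]; print(len(q),q.mean(0),q.min(0),q.max(0)); t=q[q[:,2]>q[:,2].max()-.006]; print(t.mean(0),cv2.minAreaRect(t[:,:2].astype(np.float32)*1000))
v,u=np.where(m); print(u.min(),u.max(),v.min(),v.max())
m=(Q[...,2]>.04)&(Q[...,2]<.05)&(abs(Q[...,0]-.493)<.1)&(abs(Q[...,1])<.1);print(cv2.minAreaRect(Q[m][:,:2].astype(np.float32)*1000))
E
```

```text
time: 2.15
tool_pos: [0.4875, -0.01, 0.1805]
tool_rot: [-3.138, 1.569, -0.207]
contact_force: [-0.2, -0.1, 0.2]
opening: 0.0461
[ 0.48746526 -0.01004095  0.18051383]
656 [ 0.49738944 -0.0018971   0.12445975] [ 0.48112878 -0.00698442  0.09770332] [0.50793943 0.00489211 0.13082936]
[ 0.49521057 -0.00119764  0.12795035] ((494.4820251464844, -0.931004524230957), (8.22485637664795, 27.172992706298828), 76.64938354492188)
258 272 206 258
((495.561767578125, 5.185455322265625), (136.60220336914062, 119.30827331542969), 77.93172454833984)
```

View pics/w1.png

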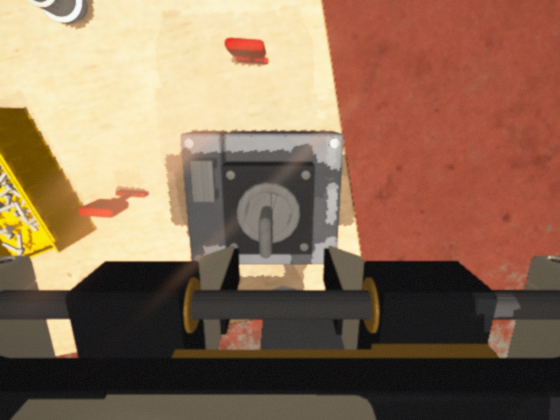

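The wrist view shows the key upright with its bow at (266,225–258), the keeper at (203,180), and the lock square to the picture. Key and lock axis agree at (0.4945, -0.0008).

```bash
python3 -m crank '[{"fingers":0,"tx":0,"ty":-0.26,"tz":-0.12,"roll":0},{"fingers":0,"tx":0,"ty":-0.26,"tz":-0.12,"roll":0},{"fingers":0,"tx":0,"ty":-0.26,"tz":-0.12,"roll":0},{"fingers":0,"tx":0.3,"ty":-0.26,"tz":-0.12,"roll":0},{"fingers":0,"tx":0.5,"ty":-0.26,"tz":-0.12,"roll":0},{"fingers":0,"tx":0.5,"ty":-0.26,"tz":-0.12,"roll":0},{"fingers":0,"tx":0.5,"ty":-0.26,"tz":-0.12,"roll":0},{"fingers":0,"tx":0.5,"ty":-0.26,"tz":-0.12,"roll":0}]' 25
python3 - <<'E'
from h import *
print(observe()['tool_pos'])
shot('wrist','w2'); Q=cloud('wrist','w2'); m=(Q[...,2]>.095)&(Q[...,2]<.15)&(abs(Q[...,0]-.493)<.05)&(abs(Q[...,1])<.03)
q=Q[m]; t=q[q[:,2]>.12]; print(t.mean(0),t.max(0)[2],cv2.minAreaRect(t[:,:2].astype(np.float32)*1000))
m=(Q[...,2]>.04)&(Q[...,2]<.05)&(abs(Q[...,0]-.493)<.1)&(abs(Q[...,1])<.1);print(cv2.minAreaRect(Q[m][:,:2].astype(np.float32)*1000))
E
```

```text
time: 3.2
tool_pos: [0.4941, -0.0007, 0.1599]
tool_rot: [3.036, 1.57, -0.315]
contact_force: [-0.6, 0.5, 0.7]
opening: 0.0456
[ 0.49408855 -0.00066122  0.15994822]
[0.49883742 0.00077124 0.1350362 ] 0.14999533069187065 ((495.7417297363281, 2.89019775390625), (61.04682922363281, 27.15662384033203), 73.79368591308594)
((495.51605224609375, 5.039276123046875), (136.48094177246094, 119.49099731445312), 77.97330474853516)
```

```bash
python3 -m crank '[{"fingers":0,"tx":0.4,"ty":0,"tz":0,"roll":0},{"fingers":0,"tx":0.8,"ty":0,"tz":0,"roll":0},{"fingers":0,"tx":1.02,"ty":0,"tz":0,"roll":0},{"fingers":0,"tx":1.02,"ty":0,"tz":0,"roll":0},{"fingers":-0.5,"tx":1.02,"ty":0,"tz":0,"roll":0},{"fingers":-0.9,"tx":1.02,"ty":0,"tz":0,"roll":0},{"fingers":-1,"tx":1.02,"ty":0,"tz":0,"roll":0},{"fingers":-1,"tx":1.02,"ty":0,"tz":0,"roll":0}]' 25
python3 - <<'E'
from h import *
s=observe();print(s['tool_pos'],s['contact_force'],s['torque'],s['opening'])
E
```

```text
time: 4.25
tool_pos: [0.494, -0.0006, 0.1191]
tool_rot: [2.96, 1.57, -0.391]
contact_force: [0.4, -0.8, -0.4]
opening: 0.0102
[ 0.49396669 -0.00060467  0.11908134] [ 0.40827719 -0.78103076 -0.36514795] [ 0.03648263  0.02448439 -0.00570811] 0.010220903925559077
```

```bash
python3 -m crank '[{"fingers":-1,"tx":0,"ty":0,"tz":0,"roll":0},{"fingers":-1,"tx":0,"ty":0,"tz":0,"roll":0},{"fingers":-1,"tx":0,"ty":0,"tz":0,"roll":-0.3},{"fingers":-1,"tx":0,"ty":0,"tz":0,"roll":-0.7},{"fingers":-1,"tx":0,"ty":0,"tz":0,"roll":-1.1},{"fingers":-1,"tx":0,"ty":0,"tz":0,"roll":-1.5},{"fingers":-1,"tx":0,"ty":0,"tz":0,"roll":-1.5},{"fingers":-1,"tx":0,"ty":0,"tz":0,"roll":-1.5}]' 25
cat > r.py <<'E'
from h import *
from scipy.spatial.transform import Rotation as R
s=observe();M=R.from_euler('xyz',s['tool_rot']).as_matrix()
print(s['tool_pos'].round(4),s['contact_force'].round(2),s['torque'].round(3),round(s['opening'],4),'key turn rad',round(((np.arctan2(M[1,1],M[0,1])+np.radians(102)+np.pi)%(2*np.pi))-np.pi,3))
E
python3 r.py
```

```text
time: 5.25
tool_pos: [0.494, -0.0007, 0.119]
tool_rot: [2.318, 1.57, -0.773]
contact_force: [-1.3, -1.3, 1.6]
opening: 0.0079
[ 0.494  -0.0007  0.119 ] [-1.32 -1.27  1.65] [-0.257  0.049 -0.041] 0.0079 key turn rad 0.26
```

```bash
python3 -m crank '[{"fingers":-1,"tx":0,"ty":0,"tz":0,"roll":-0.4},{"fingers":-1,"tx":0,"ty":0,"tz":0,"roll":-0.8},{"fingers":-1,"tx":0,"ty":0,"tz":0,"roll":-1.2},{"fingers":-1,"tx":0,"ty":0,"tz":0,"roll":-1.6},{"fingers":-1,"tx":0,"ty":0,"tz":0,"roll":-1.9},{"fingers":-1,"tx":0,"ty":0,"tz":0,"roll":-1.9},{"fingers":-1,"tx":0,"ty":0,"tz":0,"roll":-1.9},{"fingers":-1,"tx":0,"ty":0,"tz":0,"roll":-1.9}]' 25
python3 r.py
```

```text
time: 6.25
tool_pos: [0.494, -0.0006, 0.119]
tool_rot: [2.584, 1.571, -0.175]
contact_force: [-0.0, 0.4, 3.4]
opening: 0.008
[ 0.494  -0.0006  0.119 ] [-0.02  0.42  3.38] [ 0.006  0.052 -0.   ] 0.008 key turn rad 0.592
```

```bash
python3 -m crank '[{"fingers":-1,"tx":0,"ty":0,"tz":0,"roll":-0.1},{"fingers":-1,"tx":0,"ty":0,"tz":0,"roll":-0.1},{"fingers":-1,"tx":0,"ty":0,"tz":0,"roll":-0.2},{"fingers":-1,"tx":0,"ty":0,"tz":0,"roll":-0.2},{"fingers":-1,"tx":0,"ty":0,"tz":0,"roll":-0.27},{"fingers":-1,"tx":0,"ty":0,"tz":0,"roll":-0.27},{"fingers":-1,"tx":0,"ty":0,"tz":0,"roll":-0.27},{"fingers":-1,"tx":0,"ty":0,"tz":0,"roll":-0.27}]' 25
python3 r.py
```

```text
time: 7.25
tool_pos: [0.494, -0.0006, 0.119]
tool_rot: [2.224, 1.571, -0.487]
contact_force: [-0.7, 0.6, 4.9]
opening: 0.0075
[ 0.494  -0.0006  0.119 ] [-0.65  0.55  4.92] [ 0.093  0.086 -0.046] 0.0075 key turn rad 0.64
```

```bash
python3 -m crank '[{"fingers":-1,"tx":0,"ty":0,"tz":0,"roll":-0.1},{"fingers":-1,"tx":0,"ty":0,"tz":0,"roll":-0.1},{"fingers":-1,"tx":0,"ty":0,"tz":0,"roll":-0.1},{"fingers":-1,"tx":0,"ty":0,"tz":0,"roll":-0.1},{"fingers":-1,"tx":0,"ty":0,"tz":0,"roll":-0.15},{"fingers":-1,"tx":0,"ty":0,"tz":0,"roll":-0.15},{"fingers":-1,"tx":0,"ty":0,"tz":0,"roll":-0.15},{"fingers":-1,"tx":0,"ty":0,"tz":0,"roll":-0.15}]' 25
python3 r.py
```

```text
time: 8.25
tool_pos: [0.494, -0.0006, 0.119]
tool_rot: [2.566, 1.571, -0.119]
contact_force: [-0.6, 0.5, 4.9]
opening: 0.0074
[ 0.494  -0.0006  0.119 ] [-0.61  0.52  4.95] [ 0.111  0.078 -0.09 ] 0.0074 key turn rad 0.666
```

```bash
python3 -m crank '[{"fingers":-1,"tx":0,"ty":0,"tz":0,"roll":-0.1},{"fingers":-1,"tx":0,"ty":0,"tz":0,"roll":-0.1},{"fingers":-1,"tx":0,"ty":0,"tz":0,"roll":-0.1},{"fingers":-1,"tx":0,"ty":0,"tz":0,"roll":-0.15},{"fingers":-1,"tx":0,"ty":0,"tz":0,"roll":-0.15},{"fingers":-1,"tx":0,"ty":0,"tz":0,"roll":-0.15},{"fingers":-1,"tx":0,"ty":0,"tz":0,"roll":-0.15},{"fingers":-1,"tx":0,"ty":0,"tz":0,"roll":-0.15}]' 25
python3 - <<'E'
from h import *
exec(open('r.py').read())
im,_=shot('wrist','w3'); b=shot('scene','s3')[0]
c=np.hstack([cv2.resize(im[110:290,160:360],(400,360),interpolation=3),cv2.resize(b[170:275,300:417],(400,360),interpolation=3)]);cv2.imwrite('pics/c3.png',c[...,::-1])
E
```

```text
time: 9.25
tool_pos: [0.494, -0.0006, 0.119]
tool_rot: [2.51, 1.571, -0.149]
contact_force: [0.0, -0.2, 5.3]
opening: 0.0077
[ 0.494  -0.0006  0.119 ] [ 0.02 -0.24  5.28] [ 0.049  0.104 -0.201] 0.0077 key turn rad 0.692
```

View pics/c3.png

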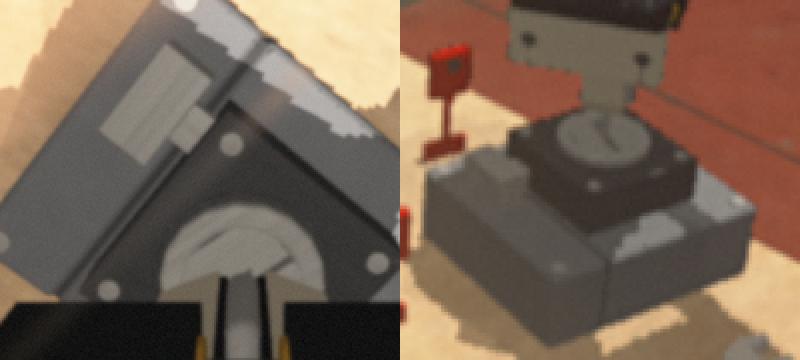

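The bolt now bridges into the keeper (left crop (193,130)) and the torque has risen sharply to 0.2 N m, so it is at the stop. I'll turn back to about -0.15.

```bash
python3 -m crank '[{"fingers":-1,"tx":0,"ty":0,"tz":0,"roll":0.5},{"fingers":-1,"tx":0,"ty":0,"tz":0,"roll":1.2},{"fingers":-1,"tx":0,"ty":0,"tz":0,"roll":1.9},{"fingers":-1,"tx":0,"ty":0,"tz":0,"roll":2.6},{"fingers":-1,"tx":0,"ty":0,"tz":0,"roll":3.3},{"fingers":-1,"tx":0,"ty":0,"tz":0,"roll":4.0},{"fingers":-1,"tx":0,"ty":0,"tz":0,"roll":4.6},{"fingers":-1,"tx":0,"ty":0,"tz":0,"roll":4.8}]' 25
python3 r.py
python3 -m crank '[{"fingers":-1,"tx":-0.02,"ty":0,"tz":0,"roll":0},{"fingers":-1,"tx":-0.03,"ty":0,"tz":0,"roll":0},{"fingers":-1,"tx":-0.04,"ty":0,"tz":0,"roll":0},{"fingers":-1,"tx":-0.05,"ty":0,"tz":0,"roll":0},{"fingers":-1,"tx":-0.05,"ty":0,"tz":0,"roll":0},{"fingers":-1,"tx":-0.05,"ty":0,"tz":0,"roll":0},{"fingers":-1,"tx":-0.05,"ty":0,"tz":0,"roll":0},{"fingers":-1,"tx":-0.05,"ty":0,"tz":0,"roll":0}]' 25
python3 r.py
```

```text
time: 10.35
tool_pos: [0.494, -0.001, 0.119]
tool_rot: [2.292, 1.57, -1.205]
contact_force: [-0.6, -2.5, 4.0]
opening: 0.0079
[ 0.494 -0.001  0.119] [-0.64 -2.53  4.  ] [-0.407  0.064 -0.012] 0.0079 key turn rad -0.146
time: 11.35
tool_pos: [0.4938, -0.0006, 0.1209]
tool_rot: [0.613, 1.57, -2.883]
contact_force: [-1.5, -1.5, -0.4]
opening: 0.0077
[ 0.4938 -0.0006  0.1209] [-1.48 -1.48 -0.44] [-0.281  0.341 -0.07 ] 0.0077 key turn rad -0.145
```

```bash
python3 -m crank '[{"fingers":-1,"tx":-0.02,"ty":0,"tz":0,"roll":0},{"fingers":-1,"tx":-0.03,"ty":0,"tz":0,"roll":0},{"fingers":-1,"tx":-0.04,"ty":0,"tz":0,"roll":0},{"fingers":-1,"tx":-0.04,"ty":0,"tz":0,"roll":0},{"fingers":-1,"tx":-0.04,"ty":0,"tz":0,"roll":0},{"fingers":-1,"tx":-0.04,"ty":0,"tz":0,"roll":0},{"fingers":-1,"tx":-0.04,"ty":0,"tz":0,"roll":0},{"fingers":-1,"tx":-0.04,"ty":0,"tz":0,"roll":0}]' 25
python3 r.py
```

```text
time: 12.35
tool_pos: [0.4938, -0.0006, 0.1224]
tool_rot: [0.718, 1.571, -2.779]
contact_force: [-1.3, -1.3, -5.8]
opening: 0.0074
[ 0.4938 -0.0006  0.1224] [-1.34 -1.26 -5.84] [-0.434  0.322  0.066] 0.0074 key turn rad -0.145
```

The pull reads about 6 N on the collar spring. I'll now sweep in 3° steps holding that pull.

```bash
python3 -m crank '[{"fingers":-1,"tx":0,"ty":0,"tz":0,"roll":0.15},{"fingers":-1,"tx":0,"ty":0,"tz":0,"roll":0.3},{"fingers":-1,"tx":0,"ty":0,"tz":0,"roll":0.3},{"fingers":-1,"tx":0,"ty":0,"tz":0,"roll":0.3},{"fingers":-1,"tx":0,"ty":0,"tz":0,"roll":0.3},{"fingers":-1,"tx":0,"ty":0,"tz":0,"roll":0.3},{"fingers":-1,"tx":0,"ty":0,"tz":0,"roll":0.3},{"fingers":-1,"tx":0,"ty":0,"tz":0,"roll":0.3}]' 25
python3 r.py
```

```text
time: 13.35
tool_pos: [0.494, -0.0007, 0.1226]
tool_rot: [2.736, 1.57, -0.813]
contact_force: [-1.5, -3.0, -0.9]
opening: 0.0075
[ 0.494  -0.0007  0.1226] [-1.52 -3.01 -0.93] [-0.773  0.585 -0.017] 0.0075 key turn rad -0.198
```

```bash
python3 -m crank '[{"fingers":-1,"tx":0,"ty":0,"tz":0,"roll":0.15},{"fingers":-1,"tx":0,"ty":0,"tz":0,"roll":0.3},{"fingers":-1,"tx":0,"ty":0,"tz":0,"roll":0.3},{"fingers":-1,"tx":0,"ty":0,"tz":0,"roll":0.3},{"fingers":-1,"tx":0,"ty":0,"tz":0,"roll":0.3},{"fingers":-1,"tx":0,"ty":0,"tz":0,"roll":0.3},{"fingers":-1,"tx":0,"ty":0,"tz":0,"roll":0.3},{"fingers":-1,"tx":0,"ty":0,"tz":0,"roll":0.3}]' 25
python3 r.py
```

```text
time: 14.35
tool_pos: [0.494, -0.0006, 0.1226]
tool_rot: [-2.994, 1.57, -0.312]
contact_force: [-2.1, -2.8, 1.2]
opening: 0.0075
[ 0.494  -0.0006  0.1226] [-2.14 -2.79  1.16] [-0.662  0.434 -0.019] 0.0075 key turn rad -0.25
```

```bash
python3 -m crank '[{"fingers":-1,"tx":-0.02,"ty":0,"tz":0,"roll":0},{"fingers":-1,"tx":-0.03,"ty":0,"tz":0,"roll":0},{"fingers":-1,"tx":-0.04,"ty":0,"tz":0,"roll":0},{"fingers":-1,"tx":-0.04,"ty":0,"tz":0,"roll":0},{"fingers":-1,"tx":-0.04,"ty":0,"tz":0,"roll":0},{"fingers":-1,"tx":-0.04,"ty":0,"tz":0,"roll":0},{"fingers":-1,"tx":-0.04,"ty":0,"tz":0,"roll":0},{"fingers":-1,"tx":-0.04,"ty":0,"tz":0,"roll":0}]' 25
python3 - <<'E'
from h import *
exec(open('r.py').read())
im,_=shot('wrist','w4'); b=shot('scene','s4')[0]
c=np.hstack([cv2.resize(im[110:290,160:360],(400,360),interpolation=3),cv2.resize(b[155:245,310:410],(400,360),interpolation=3)]);cv2.imwrite('pics/c4.png',c[...,::-1])
E
```

```text
time: 15.35
tool_pos: [0.4939, -0.0006, 0.1241]
tool_rot: [0.307, 1.571, 2.989]
contact_force: [-2.7, -3.1, -1.9]
opening: 0.0074
[ 0.4939 -0.0006  0.1241] [-2.71 -3.12 -1.86] [-0.399  0.459  0.025] 0.0074 key turn rad -0.25
```

View pics/c4.png

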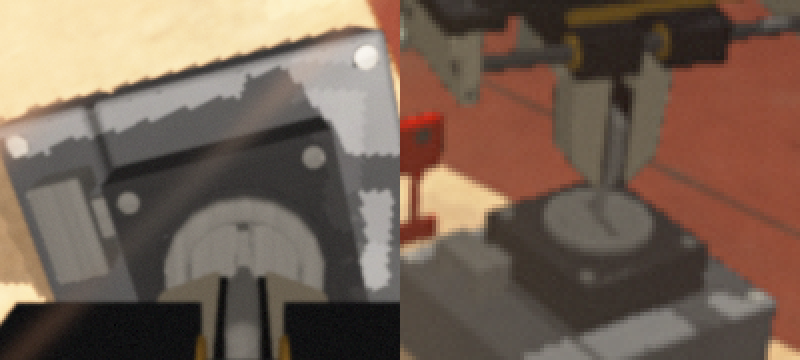

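```bash
python3 -m crank '[{"fingers":-1,"tx":0,"ty":0,"tz":0,"roll":-0.1},{"fingers":-1,"tx":0,"ty":0,"tz":0,"roll":-0.2},{"fingers":-1,"tx":0,"ty":0,"tz":0,"roll":-0.2},{"fingers":-1,"tx":0,"ty":0,"tz":0,"roll":-0.2},{"fingers":-1,"tx":0,"ty":0,"tz":0,"roll":-0.2},{"fingers":-1,"tx":0,"ty":0,"tz":0,"roll":-0.2},{"fingers":-1,"tx":0,"ty":0,"tz":0,"roll":-0.2},{"fingers":-1,"tx":0,"ty":0,"tz":0,"roll":-0.2}]' 25
python3 r.py
python3 -m crank '[{"fingers":-1,"tx":-0.02,"ty":0,"tz":0,"roll":0},{"fingers":-1,"tx":-0.03,"ty":0,"tz":0,"roll":0},{"fingers":-1,"tx":-0.04,"ty":0,"tz":0,"roll":0},{"fingers":-1,"tx":-0.04,"ty":0,"tz":0,"roll":0},{"fingers":-1,"tx":-0.04,"ty":0,"tz":0,"roll":0},{"fingers":-1,"tx":-0.04,"ty":0,"tz":0,"roll":0},{"fingers":-1,"tx":-0.04,"ty":0,"tz":0,"roll":0},{"fingers":-1,"tx":-0.04,"ty":0,"tz":0,"roll":0}]' 25
python3 r.py
```

```text
time: 16.45
tool_pos: [0.4939, -0.0007, 0.1241]
tool_rot: [2.495, 1.571, -1.071]
contact_force: [-2.7, -2.6, -2.2]
opening: 0.0076
[ 0.4939 -0.0007  0.1241] [-2.71 -2.6  -2.15] [-0.683  0.43  -0.044] 0.0076 key turn rad -0.215
time: 17.45
tool_pos: [0.494, -0.0006, 0.1257]
tool_rot: [2.54, 1.571, -1.026]
contact_force: [-2.5, -5.1, -2.6]
opening: 0.0078
[ 0.494  -0.0006  0.1257] [-2.46 -5.13 -2.58] [-0.812  0.397 -0.042] 0.0078 key turn rad -0.215
```

Run:
```python
from h import *
b=shot('scene','s5')[0]
c=cv2.resize(b[160:225,335:385],(500,650),interpolation=2)[:590]
a=cv2.resize(cv2.imread('pics/scene0.png')[160:225,335:385,::-1],(300,390),interpolation=2); p=np.zeros((590,300,3),np.uint8); p[:390]=a
cv2.imwrite('pics/c5.png',np.hstack([c,p])[...,::-1])
S=cloud('scene','s5')
for v in range(160,216,3): print(v,[tuple((S[v,u]*1000).round().astype(int)) if np.isfinite(S[v,u,0]) else 0 for u in (356,358,360,362,364)])
# predicted pixel of bow top/bottom
c,M=T('scene'); fl=210/np.tan(np.radians(c['vertical_fov'])/2)
for z in(.129,.1357,.097,.1037,.1007,.0765):
    q=np.linalg.inv(M)@[.494,-.0007,z,1]; print(z,q[0]/q[2]*fl+c['cx'],q[1]/q[2]*fl+c['cy'])
```

```text
160 [(np.int64(482), np.int64(35), np.int64(194)), (np.int64(481), np.int64(32), np.int64(193)), (np.int64(480), np.int64(27), np.int64(191)), (np.int64(475), np.int64(28), np.int64(194)), (np.int64(474), np.int64(24), np.int64(193))]
163 [(np.int64(476), np.int64(43), np.int64(193)), (np.int64(473), np.int64(41), np.int64(193)), (np.int64(472), np.int64(37), np.int64(193)), (np.int64(470), np.int64(35), np.int64(193)), (np.int64(467), np.int64(33), np.int64(193))]
166 [(np.int64(474), np.int64(44), np.int64(188)), (np.int64(471), np.int64(43), np.int64(189)), (np.int64(471), np.int64(38), np.int64(188)), (np.int64(469), np.int64(35), np.int64(188)), (np.int64(466), np.int64(33), np.int64(188))]
169 [(np.int64(474), np.int64(44), np.int64(183)), (np.int64(471), np.int64(42), np.int64(183)), (np.int64(469), np.int64(39), np.int64(183)), (np.int64(469), np.int64(34), np.int64(181)), (np.int64(468), np.int64(29), np.int64(180))]
172 [(np.int64(473), np.int64(45), np.int64(178)), (np.int64(472), np.int64(40), np.int64(177)), (np.int64(470), np.int64(37), np.int64(177)), (np.int64(471), n
[... 2888 characters left out ...]
89), np.int64(10), np.int64(80)), (np.int64(487), np.int64(7), np.int64(80)), (np.int64(487), np.int64(1), np.int64(77)), (np.int64(484), np.int64(-2), np.int64(77)), (np.int64(478), np.int64(0), np.int64(81))]
214 [(np.int64(483), np.int64(17), np.int64(79)), (np.int64(481), np.int64(14), np.int64(79)), (np.int64(479), np.int64(11), np.int64(79)), (np.int64(474), np.int64(11), np.int64(81)), (np.int64(473), np.int64(7), np.int64(80))]
0.129 360.2949916694897 184.30196444674013
0.1357 360.6822271383031 180.99490015493433
0.097 358.4845536475733 199.76344826472217
0.1037 358.8583633587441 196.5710424876088
0.1007 358.6906473608283 198.00336889503072
0.0765 357.3575905667882 209.38792655455535
```

View pics/c5.png

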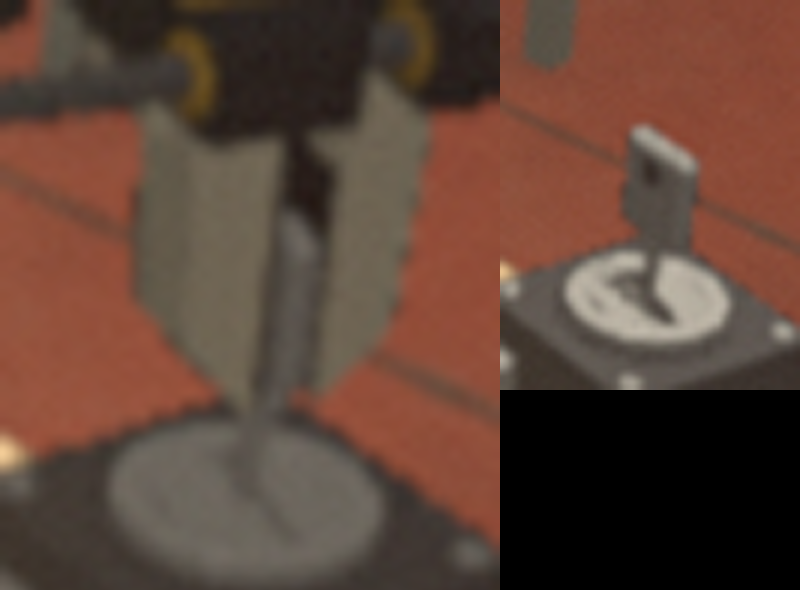

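Run:
```python
from h import *
for n,f in (('scene','scene0'),('scene','s3'),('scene','s4'),('scene','s5'),('wrist','w1'),('wrist','w3'),('wrist','w4')):
    Q=cloud(n,f); d=np.hypot(Q[...,0]-.494,Q[...,1]+.0007); 
    m=(d>.010)&(d<.023)&(Q[...,2]>.07)&(Q[...,2]<.09); 
    k=(abs(Q[...,0]-.494)<.055)&(abs(Q[...,1])<.055)&(d>.03)&(Q[...,2]>.064)&(Q[...,2]<.0745)
    print(f,m.sum(),np.median(Q[...,2][m]).round(4),'case',k.sum(),np.median(Q[...,2][k]).round(4))
```

```text
scene0 218 0.0789 case 663 0.0717
s3 211 0.0787 case 639 0.0715
s4 209 0.0788 case 653 0.0717
s5 211 0.0791 case 663 0.0716
w1 1821 0.0761 case 3693 0.0699
w3 1673 0.0761 case 4262 0.0699
w4 1751 0.0762 case 3875 0.0699
```

Run:
```python
from h import *
c,M=T('scene'); fl=210/np.tan(np.radians(c['vertical_fov'])/2)
def pr(p): q=np.linalg.inv(M)@[*p,1]; return (q[0]/q[2]*fl+c['cx']).round(1),(q[1]/q[2]*fl+c['cy']).round(1)
for yaw,zs in((-.21,(.129,.097)),(-.425,(.129,.131,.1357,.097,.099,.1037))):
    for z in zs: print(yaw,z,pr((.494-.014*np.cos(yaw),-.0007-.014*np.sin(yaw),z)))
```

```text
-0.21 0.129 (np.float64(365.3), np.float64(187.7))
-0.21 0.097 (np.float64(363.4), np.float64(203.3))
-0.425 0.129 (np.float64(363.9), np.float64(188.1))
-0.425 0.131 (np.float64(364.0), np.float64(187.1))
-0.425 0.1357 (np.float64(364.3), np.float64(184.7))
-0.425 0.097 (np.float64(362.0), np.float64(203.6))
-0.425 0.099 (np.float64(362.1), np.float64(202.7))
-0.425 0.1037 (np.float64(362.4), np.float64(200.4))
```

The collar hasn't lifted (76.2 mm) and the bow's edges at rows 185/200 match a 6.7 mm lift without slip, so the key is in the slot. I'll draw on gently, easing the side force.

```bash
python3 -m crank '[{"fingers":-1,"tx":0,"ty":0.01,"tz":0,"roll":0},{"fingers":-1,"tx":0,"ty":0.01,"tz":0,"roll":0},{"fingers":-1,"tx":-0.02,"ty":0.01,"tz":0,"roll":0},{"fingers":-1,"tx":-0.04,"ty":0.01,"tz":0,"roll":0},{"fingers":-1,"tx":-0.06,"ty":0.01,"tz":0,"roll":0},{"fingers":-1,"tx":-0.08,"ty":0.01,"tz":0,"roll":0},{"fingers":-1,"tx":-0.08,"ty":0.01,"tz":0,"roll":0},{"fingers":-1,"tx":-0.08,"ty":0.01,"tz":0,"roll":0}]' 25
python3 r.py
```

```text
time: 18.5
tool_pos: [0.4939, -0.0009, 0.129]
tool_rot: [-2.624, 1.57, 0.093]
contact_force: [-0.7, -1.1, 0.3]
opening: 0.008
[ 0.4939 -0.0009  0.129 ] [-0.67 -1.06  0.26] [-0.082  0.185 -0.014] 0.008 key turn rad -0.215
```

Side force gone, pull near zero. Lifting on.

```bash
python3 -m crank '[{"fingers":-1,"tx":-0.03,"ty":0,"tz":0,"roll":0},{"fingers":-1,"tx":-0.06,"ty":0,"tz":0,"roll":0},{"fingers":-1,"tx":-0.09,"ty":0,"tz":0,"roll":0},{"fingers":-1,"tx":-0.12,"ty":0,"tz":0,"roll":0},{"fingers":-1,"tx":-0.16,"ty":0,"tz":0,"roll":0},{"fingers":-1,"tx":-0.2,"ty":0,"tz":0,"roll":0},{"fingers":-1,"tx":-0.2,"ty":0,"tz":0,"roll":0},{"fingers":-1,"tx":-0.2,"ty":0,"tz":0,"roll":0}]' 25
python3 r.py
```

```text
time: 19.5
tool_pos: [0.4938, -0.001, 0.1369]
tool_rot: [-3.041, 1.571, -0.324]
contact_force: [-0.8, -0.4, -1.3]
opening: 0.0079
[ 0.4938 -0.001   0.1369] [-0.77 -0.39 -1.3 ] [0.026 0.042 0.021] 0.0079 key turn rad -0.215
```

```bash
python3 -m crank '[{"fingers":-1,"tx":-0.06,"ty":0,"tz":0,"roll":0},{"fingers":-1,"tx":-0.12,"ty":0,"tz":0,"roll":0},{"fingers":-1,"tx":-0.2,"ty":0,"tz":0,"roll":0},{"fingers":-1,"tx":-0.3,"ty":0,"tz":0,"roll":0},{"fingers":-1,"tx":-0.6,"ty":0,"tz":0,"roll":0},{"fingers":-1,"tx":-1.1,"ty":0,"tz":0,"roll":0},{"fingers":-1,"tx":-1.6,"ty":0,"tz":0,"roll":0},{"fingers":-1,"tx":-1.6,"ty":0,"tz":0,"roll":0}]' 25
python3 - <<'E'
from h import *
exec(open('r.py').read()); print(M.round(3),s['qpos'].round(2))
im,_=shot('wrist','w6'); b=shot('scene','s6')[0]
c=np.hstack([cv2.resize(im[80:290,140:370],(400,365),interpolation=3),cv2.resize(b[115:260,290:449],(400,365),interpolation=3)]);cv2.imwrite('pics/c6.png',c[...,::-1])
a=np.radians(8.6)
E
```

```text
time: 20.5
tool_pos: [0.4947, -0.0011, 0.2028]
tool_rot: [-2.896, 1.567, -0.179]
contact_force: [0.1, 1.0, -0.5]
opening: 0.0079
[ 0.4947 -0.0011  0.2028] [ 0.13  0.99 -0.47] [ 0.048  0.022 -0.019] 0.0079 key turn rad -0.215
[[ 0.004 -0.412 -0.911]
 [-0.001 -0.911  0.412]
 [-1.    -0.001 -0.004]] [-0.16  0.33  1.68 -0.    1.12  1.84]
```

View pics/c6.png

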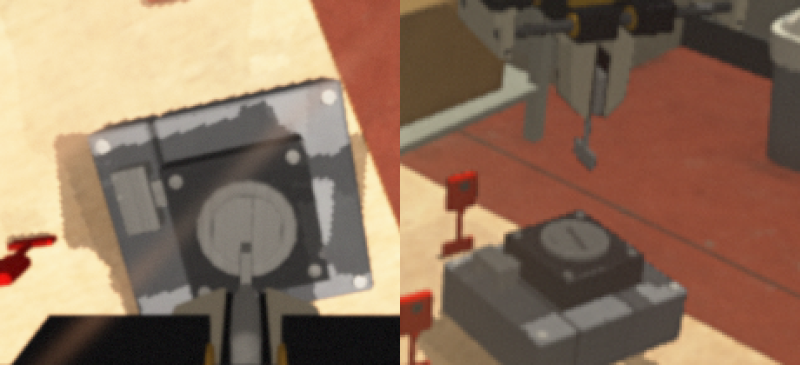

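Key is out with its bit visible at (585,155), and the bolt is still across into the keeper at left (160,190). Next I'll check clearance beside the bin.

Run:
```python
from h import *
for n in('top','scene'):
    P=cloud(n,n+'0')
    for y0 in np.arange(.29,.42,.015):
        m=(abs(P[...,0]-.55)<.13)&(P[...,1]>y0)&(P[...,1]<y0+.015); z=P[...,2][m]
        print(n,round(y0,3),len(z),np.percentile(z,[50,99]).round(3) if len(z) else '')
a=np.radians(8.6); ex=np.array([np.cos(a),np.sin(a)]); ey=np.array([-ex[1],ex[0]])
t=np.array([.549,.2455])+.012*ex-.008*ey; s=observe(); d=t-s['tool_pos'][:2]
y=np.array([-.412,-.911]);z=np.array([-.911,.412]); print(t,d,'ty',d@y/.04,'tz',d@z/.04)
# red key heights
P=cloud('scene','scene0'); m=(abs(P[...,0]-.52)<.03)&(abs(P[...,1]-.135)<.03); print(np.nanmax(P[...,2][m]))
```

```text
top 0.29 706 [0.001 0.063]
top 0.305 612 [-0.     0.005]
top 0.32 1042 [0.004 0.043]
top 0.335 865 [0.04  0.097]
top 0.35 911 [0.044 0.115]
top 0.365 993 [0.089 0.194]
top 0.38 1747 [0.193 0.288]
top 0.395 3797 [0.194 0.33 ]
top 0.41 1306 [0.286 0.345]
scene 0.29 409 [0.002 0.062]
scene 0.305 0 
scene 0.32 116 [0.043 0.045]
scene 0.335 270 [0.043 0.046]
scene 0.35 242 [0.043 0.068]
scene 0.365 911 [0.08  0.196]
scene 0.38 1367 [0.198 0.288]
scene 0.395 2109 [0.238 0.332]
scene 0.41 1843 [0.267 0.349]
[0.56206136 0.23938437] [0.06847975 0.24033502] ty -6.178971445396785 tz 0.9158244176273285
0.07740111817610018
```

```bash
python3 -m crank '[{"fingers":-1,"tx":-0.3,"ty":-0.4,"tz":0.06,"roll":0.3},{"fingers":-1,"tx":-0.5,"ty":-1.2,"tz":0.18,"roll":0.9},{"fingers":-1,"tx":-0.5,"ty":-2.2,"tz":0.33,"roll":1.6},{"fingers":-1,"tx":-0.5,"ty":-3.2,"tz":0.48,"roll":2.3},{"fingers":-1,"tx":-0.5,"ty":-4.2,"tz":0.63,"roll":3.0},{"fingers":-1,"tx":-0.5,"ty":-5.2,"tz":0.78,"roll":3.7},{"fingers":-1,"tx":-0.5,"ty":-5.9,"tz":0.88,"roll":4.1},{"fingers":-1,"tx":-0.5,"ty":-6.18,"tz":0.92,"roll":4.1}]' 25
python3 -m crank '[{"fingers":-1,"tx":0,"ty":0,"tz":0,"roll":0},{"fingers":-1,"tx":0,"ty":0,"tz":0,"roll":0},{"fingers":-1,"tx":0,"ty":0,"tz":0,"roll":0},{"fingers":-1,"tx":0,"ty":0,"tz":0,"roll":0},{"fingers":-1,"tx":0,"ty":0,"tz":0,"roll":0},{"fingers":-1,"tx":0,"ty":0,"tz":0,"roll":0},{"fingers":-1,"tx":0,"ty":0,"tz":0,"roll":0},{"fingers":-1,"tx":0,"ty":0,"tz":0,"roll":0}]' 25
python3 - <<'E'
from h import *
exec(open('r.py').read()); print(M.round(3),s['qpos'].round(2))
im,_=shot('wrist','w7')
Q=cloud('wrist','w7'); d=Q[...,:2]-[.562,.2394]; m=(abs(d).max(-1)<.04)&(Q[...,2]<.05); print('floor',m.sum(),np.percentile(Q[...,2][m],[5,50,90,99]).round(4) if m.any() else '')
E
```

```text
time: 21.6
tool_pos: [0.5617, 0.2407, 0.2194]
tool_rot: [1.453, 1.569, -2.827]
contact_force: [-0.4, 0.2, -1.1]
opening: 0.0078
time: 22.6
tool_pos: [0.562, 0.2395, 0.2209]
tool_rot: [2.902, 1.571, -1.38]
contact_force: [-0.1, -0.7, -0.1]
opening: 0.0079
[0.562  0.2395 0.2209] [-0.07 -0.71 -0.14] [ 0.119  0.007 -0.049] 0.0079 key turn rad -0.931
[[ 0.    -0.909 -0.417]
 [-0.    -0.417  0.909]
 [-1.     0.    -0.   ]] [ 0.28  0.52  1.32 -0.    1.3   2.99]
floor 4662 [0.001  0.0028 0.0201 0.0243]
```

View pics/w7.png

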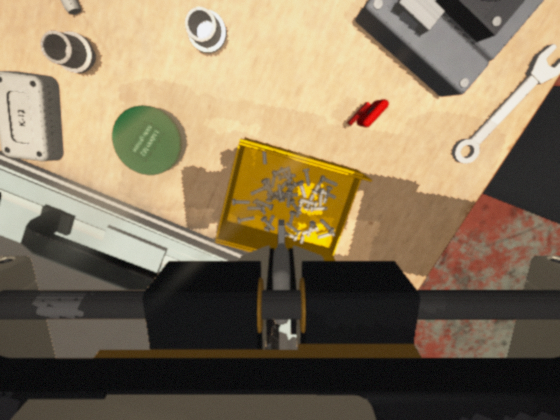

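The picture shows the bin at (300,200) with small bolts in it, and the key hangs over its back half with clear room. Lowering.

```bash
python3 -m crank '[{"fingers":-1,"tx":0.5,"ty":0,"tz":0,"roll":0},{"fingers":-1,"tx":1.2,"ty":0,"tz":0,"roll":0},{"fingers":-1,"tx":1.9,"ty":0,"tz":0,"roll":0},{"fingers":-1,"tx":2.5,"ty":0,"tz":0,"roll":0},{"fingers":-1,"tx":2.9,"ty":0,"tz":0,"roll":0},{"fingers":-1,"tx":3.1,"ty":0,"tz":0,"roll":0},{"fingers":-1,"tx":3.2,"ty":0,"tz":0,"roll":0},{"fingers":-1,"tx":3.2,"ty":0,"tz":0,"roll":0}]' 25
python3 r.py
python3 -m crank '[{"fingers":-1,"tx":0.05,"ty":0,"tz":0,"roll":0},{"fingers":-1,"tx":0.1,"ty":0,"tz":0,"roll":0},{"fingers":-1,"tx":0.15,"ty":0,"tz":0,"roll":0},{"fingers":-1,"tx":0.2,"ty":0,"tz":0,"roll":0},{"fingers":-1,"tx":0.2,"ty":0,"tz":0,"roll":0},{"fingers":-1,"tx":0.2,"ty":0,"tz":0,"roll":0},{"fingers":-1,"tx":0.2,"ty":0,"tz":0,"roll":0},{"fingers":-1,"tx":0.2,"ty":0,"tz":0,"roll":0}]' 25
python3 r.py
```

```text
time: 23.65
tool_pos: [0.5623, 0.2395, 0.0933]
tool_rot: [-1.834, 1.57, 0.167]
contact_force: [-0.0, 0.6, -0.4]
opening: 0.0079
[0.5623 0.2395 0.0933] [-0.04  0.6  -0.39] [ 0.072 -0.029  0.033] 0.0079 key turn rad -0.931
time: 24.65
tool_pos: [0.5621, 0.2395, 0.0849]
tool_rot: [-2.519, 1.571, -0.518]
contact_force: [0.1, 0.1, -0.0]
opening: 0.0079
[0.5621 0.2395 0.0849] [ 0.11  0.06 -0.04] [0.094 0.028 0.044] 0.0079 key turn rad -0.931
```

```bash
python3 -m crank '[{"fingers":-1,"tx":0.05,"ty":0,"tz":0,"roll":0},{"fingers":-1,"tx":0.1,"ty":0,"tz":0,"roll":0},{"fingers":-1,"tx":0.15,"ty":0,"tz":0,"roll":0},{"fingers":-1,"tx":0.2,"ty":0,"tz":0,"roll":0},{"fingers":-1,"tx":0.2,"ty":0,"tz":0,"roll":0},{"fingers":-1,"tx":0.2,"ty":0,"tz":0,"roll":0},{"fingers":-1,"tx":0.2,"ty":0,"tz":0,"roll":0},{"fingers":-1,"tx":0.2,"ty":0,"tz":0,"roll":0}]' 25
python3 r.py
```

```text
time: 25.65
tool_pos: [0.5621, 0.2394, 0.077]
tool_rot: [-2.137, 1.571, -0.135]
contact_force: [0.7, 0.1, 0.6]
opening: 0.0079
[0.5621 0.2394 0.077 ] [0.65 0.15 0.6 ] [ 0.104 -0.018  0.013] 0.0079 key turn rad -0.931
```

```bash
python3 -m crank '[{"fingers":-1,"tx":0.05,"ty":0,"tz":0,"roll":0},{"fingers":-1,"tx":0.1,"ty":0,"tz":0,"roll":0},{"fingers":-1,"tx":0.14,"ty":0,"tz":0,"roll":0},{"fingers":-1,"tx":0.14,"ty":0,"tz":0,"roll":0},{"fingers":-1,"tx":0.14,"ty":0,"tz":0,"roll":0},{"fingers":-1,"tx":0.14,"ty":0,"tz":0,"roll":0},{"fingers":-1,"tx":0.14,"ty":0,"tz":0,"roll":0},{"fingers":-1,"tx":0.14,"ty":0,"tz":0,"roll":0}]' 25
python3 r.py
```

```text
time: 26.65
tool_pos: [0.5621, 0.2394, 0.0713]
tool_rot: [-2.583, 1.571, -0.581]
contact_force: [0.2, -0.7, 0.5]
opening: 0.0078
[0.5621 0.2394 0.0713] [ 0.2  -0.68  0.46] [ 0.159  0.025 -0.007] 0.0078 key turn rad -0.931
```

```bash
python3 -m crank '[{"fingers":-0.3,"tx":0,"ty":0,"tz":0,"roll":0},{"fingers":-0.3,"tx":0,"ty":0,"tz":0,"roll":0},{"fingers":-0.3,"tx":0,"ty":0,"tz":0,"roll":0},{"fingers":-0.3,"tx":0,"ty":0,"tz":0,"roll":0},{"fingers":-0.3,"tx":0,"ty":0,"tz":0,"roll":0},{"fingers":-0.3,"tx":0,"ty":0,"tz":0,"roll":0},{"fingers":-0.3,"tx":0,"ty":0,"tz":0,"roll":0},{"fingers":-0.3,"tx":0,"ty":0,"tz":0,"roll":0}]'
python3 -m crank '[{"fingers":-0.3,"tx":-0.2,"ty":0,"tz":0,"roll":0},{"fingers":-0.3,"tx":-0.5,"ty":0,"tz":0,"roll":0},{"fingers":-0.3,"tx":-1,"ty":0,"tz":0,"roll":0},{"fingers":-0.3,"tx":-1.6,"ty":0,"tz":0,"roll":0},{"fingers":-0.3,"tx":-2.3,"ty":0,"tz":0,"roll":0},{"fingers":-0.3,"tx":-3,"ty":0,"tz":0,"roll":0},{"fingers":-0.3,"tx":-3.7,"ty":0,"tz":0,"roll":0},{"fingers":-0.3,"tx":-3.7,"ty":0,"tz":0,"roll":0}]'
python3 - <<'E'
from h import *
b=shot('scene','s8')[0]; im,_=shot('wrist','w8')
c=np.hstack([cv2.resize(b[200:330,180:320],(400,371),interpolation=3),cv2.resize(im[120:260,210:361],(400,371),interpolation=3)]);cv2.imwrite('pics/c8.png',c[...,::-1])
E
```

```text
time: 27.65
tool_pos: [0.562, 0.2394, 0.0713]
tool_rot: [2.869, 1.571, -1.412]
contact_force: [-0.4, -0.5, 0.5]
opening: 0.0322
time: 28.65
tool_pos: [0.5632, 0.2398, 0.2227]
tool_rot: [-1.736, 1.565, 0.266]
contact_force: [-0.3, -0.6, -0.5]
opening: 0.0319
```

View pics/c8.png

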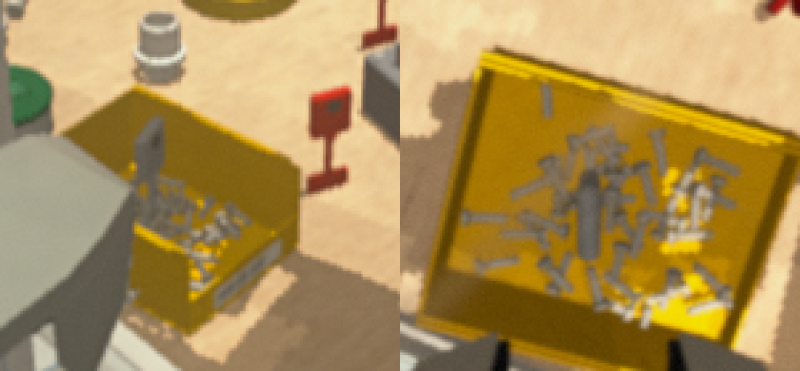

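The key stands upright in the bin (scene crop (150,165)) with its bow above the rim. That is precarious, so I'll tip it gently against the tall back wall, keeping the fingers above the rim.

```bash
python3 -m crank '[{"fingers":-0.3,"tx":0.6,"ty":0,"tz":0,"roll":0},{"fingers":-0.3,"tx":1.3,"ty":0,"tz":0,"roll":0},{"fingers":-0.3,"tx":2.0,"ty":0,"tz":0,"roll":0},{"fingers":-0.3,"tx":2.6,"ty":0,"tz":0,"roll":0},{"fingers":-0.3,"tx":3.0,"ty":0,"tz":0,"roll":0},{"fingers":-0.3,"tx":3.18,"ty":0,"tz":0,"roll":0},{"fingers":-0.3,"tx":3.18,"ty":0,"tz":0,"roll":0},{"fingers":-0.3,"tx":3.18,"ty":0,"tz":0,"roll":0}]'
python3 -m crank '[{"fingers":-0.3,"tx":0,"ty":-0.15,"tz":0,"roll":0},{"fingers":-0.3,"tx":0,"ty":-0.3,"tz":0,"roll":0},{"fingers":-0.3,"tx":0,"ty":-0.4,"tz":0,"roll":0},{"fingers":-0.3,"tx":0,"ty":-0.5,"tz":0,"roll":0},{"fingers":-0.3,"tx":0,"ty":-0.6,"tz":0,"roll":0},{"fingers":-0.3,"tx":0,"ty":-0.7,"tz":0,"roll":0},{"fingers":-0.3,"tx":0,"ty":-0.8,"tz":0,"roll":0},{"fingers":-0.3,"tx":0,"ty":-0.9,"tz":0,"roll":0}]'
python3 r.py
```

```text
time: 29.75
tool_pos: [0.5626, 0.2396, 0.093]
tool_rot: [-1.787, 1.569, 0.214]
contact_force: [0.2, 0.2, 0.3]
opening: 0.0323
time: 30.75
tool_pos: [0.595, 0.2546, 0.0921]
tool_rot: [2.981, 1.571, -1.3]
contact_force: [-0.0, 0.9, -0.3]
opening: 0.032
[0.595  0.2546 0.0921] [-0.03  0.85 -0.3 ] [ 0.161 -0.026 -0.015] 0.032 key turn rad -0.931
```

```bash
python3 -m crank '[{"fingers":-0.3,"tx":-0.1,"ty":0,"tz":0,"roll":0},{"fingers":-0.3,"tx":-0.3,"ty":0,"tz":0,"roll":0},{"fingers":-0.3,"tx":-0.6,"ty":0.1,"tz":0,"roll":0},{"fingers":-0.3,"tx":-1,"ty":0.3,"tz":0,"roll":0},{"fingers":-0.3,"tx":-1.6,"ty":0.6,"tz":0,"roll":0},{"fingers":-0.3,"tx":-2.3,"ty":0.9,"tz":0,"roll":0},{"fingers":-0.3,"tx":-3,"ty":0.9,"tz":0,"roll":0},{"fingers":-0.3,"tx":-3.2,"ty":0.9,"tz":0,"roll":0}]'
python3 - <<'E'
from h import *
b=shot('scene','s9')[0]; im,_=shot('wrist','w9')
c=np.hstack([cv2.resize(b[200:330,180:320],(400,371),interpolation=3),cv2.resize(im[120:260,210:361],(400,371),interpolation=3)]);cv2.imwrite('pics/c9.png',c[...,::-1])
E
```

```text
time: 31.75
tool_pos: [0.5624, 0.2395, 0.2232]
tool_rot: [-1.743, 1.566, 0.259]
contact_force: [0.1, 0.3, -0.2]
opening: 0.032
```

View pics/c9.png

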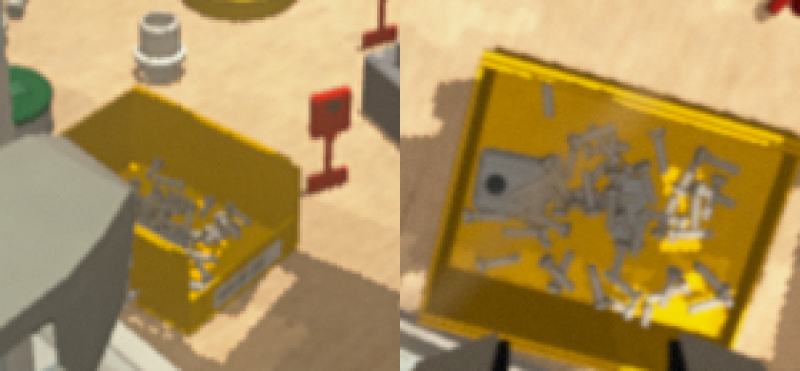

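The key now lies flat in the bin, with its bow at (510,180) in the right crop. The bin looks the same as before, and the gripper is clear.

Run:
```python
from h import *
a=np.load('pics/scene0.npz')['im'].astype(int); b=np.load('pics/s9.npz')['im'].astype(int); print('box change px',(abs(a-b).sum(-1)>90)[175:265,305:405].sum(),'bin rim/spanner',(abs(a-b).sum(-1)>90)[265:310,340:420].sum())
print(hand_in())
```

```text
box change px 122 bin rim/spanner 0
the job is handed in; nothing more can be done
None
```

The gauge box is locked, the key is in the bin, and the job is handed in at about 32 s of the 72 s allowed. `hand_in()` reports no verdict.

- **Locking:** I turned the key anticlockwise until the stop torque rose sharply to 0.2 N m. The picture then showed the bolt across into the keeper.
- **Finding the way out:** I turned the key back clockwise, pulling at about 6 N on the collar spring. The pull fell away at about -0.20 rad. The collar had not lifted and the key had not slipped in the jaws, so I took that as the slot.
- **Drawing it out:** I drew the key straight up with under 3 N of pull. A side force of about 5 N came up on the way, and I eased it off by shifting about 0.4 mm. A picture afterwards showed the bolt still shot.
- **Binning:** Released, the key stood upright with its bow above the rim, so I tipped it over gently.

In the last pictures the key lies flat inside the bin, the bin looks unmoved between the before and after views, the spanner area is unchanged, and the gripper is clear. No check failed. I did not check the bolt again after the picture taken when the key came out. The 122 changed pixels around the box are consistent with the key being gone and the bolt shot, but I did not view that area again. Nor did I measure the tin, tape and cup at the end.

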